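# Open the push-to-open cupboard on the workbench

### The job

Of the two small handleless cupboards on the workbench, open the wider one: press its door in near the free edge until the touch latch clicks and the door springs ajar, then catch the door from behind that edge and swing it wide open, to about a right angle with the cupboard or further, and leave it standing open. Keep the narrow cupboard shut.

Things in the scene. Friction and masses are not known exactly. Their poses are not given: they have to be found in the camera images.
- wide_cupboard: The wider of two handleless plywood cupboards, fixed to the bench: 180 wide, 130 deep, 180 mm high. Origin: centre of its underside; x points from the door to the back, y left as one faces the door. The door covers the whole front, 7 mm ahead of the box: 12 thick, 4 to 176 mm above the bench; shut, its inner face is at x = -72 mm. Upright hinge line: x = -72, y = +90 mm (left side).
- wide_edge (a point): Press point on the outer face of the wide cupboard's door, moving with it: 15 mm in from the free (right) edge, 165 mm from the hinge line, 155 mm above the bench; shut, at x = -84, y = -75 mm of the cupboard. Axes as the cupboard's when shut. The back of the door is bare in its top 80 mm; below, the latch sticks out 25 mm.
- wide_door (a joint): Wide cupboard's door, rad: 0 shut, grows as it swings towards the robot, stop at 1.75. Pressed 4 mm at the free edge (about 3 N; stop at 6 mm) the latch lets go; as the finger withdraws a plunger springs the door to about 0.47 in a second or so, no further. From there it swings by under 2 N and stays where left. It does not latch again: pushed shut, it springs ajar again.
- narrow_door (a joint): Door of the narrow cupboard, to be left shut; rad: 0 shut, grows as it opens. Same plywood, height, depth, hinge side and touch latch as the wide one, but 110 mm wide; it springs ajar if pressed. Fixed to the bench; which cupboard stands left and which right varies, with at least 60 mm between them.

How it is judged:
By the outcome, as a careful person would: the job done as asked, in the order asked, and still so for the second after the job is handed in, with the robot touching nothing.
It also fails if it takes over 43 s, if anything falls off the work surface, if the arm or the gripper's body presses on something with over 40 N, if the wrist force passes 120 N, or if a joint passes its speed limit or range.

### The arm

A 7-joint arm with a two-finger parallel gripper is mounted at the origin on a cart in front of the work surface, level with it; the furniture and walls round the work are solid. World frame = base frame: x ahead of the robot, y to its left, z up, the work surface at z = 0. Lengths are in mm, angles in rad, forces in N, time in s.
With the tool pointing down it reaches from about 425 to 925 mm from the base axis. Payload 6.8 kg.
Tool frame: the origin (TCP) lies at the very end of the fingers, on their centre line; the grasp point (between the pads) lies 19 mm behind it; z points along the fingers, y is the line along which they close (so a half turn about z gives the same grasp; the last joint's range is limited). The gripper opens to 88 mm and grips with 3 to 60 N. Pads are 20 mm wide; open, the fingers measure 115 mm over their backs; the gripper's body (75 mm by 178 mm) begins 61 mm behind the grasp point.
Start: joints at [-1.216, 0.477, 0.022, 1.555, -0.011, 1.109, -0.083], TCP at [301.356, 604.013, 222.664] pointing down, gripper open.
Joint ranges: [-2.96, 2.96], [-0.34, 2.1], [-1.41, 1.46], [0.24, 2.44], [-1.37, 4.51], [0.17, 1.92], [-2.96, 2.96]. Speed limits (rad/s): [2.39, 2.39, 3.14, 3.14, 3.14, 3.14, 3.14].

### API

Orientations are given as a 3x3 rotation matrix whose columns are the frame's x, y, z axes.
In Python, from station import readout, vision, job_done gives the robot as it stands.
- The arm moves only by the tool play_rows, never from a script. Its argument "moves" is a list of rows, each a list of 5 numbers: the opening, from 0 (shut) to 1 (fully open), then the shift along the tool's x, y, z in m, then the turn about the tool's z in rad. A call has 1 to 12 rows; each row shifts and turns the commanded pose from where the row before left it, along the tool's axes as they then stand; what a row does not reach is not made up. A row lasts 1/12 s, in which the tool goes at most 41.7 mm and 7.16 degrees, less where a joint would pass 70% of its speed; a pose out of reach is approached as far as the arm can. A call is refused whole if a number of a shift passes 0.0417 or a number of a turn 0.125, either way. A call with a gripper value outside its range is refused whole. The fingers move at their own pace and stop on an object; "force" is the grip in N (left out, the last holds). Time passes only in rows, so rows that do not move let the fingers close. It gives the time, the measured TCP pose, the force, the opening and the grip force at its end, in the units of the state.
- readout.get_obs(): the state, without advancing time (a new reading comes with each control period).
- vision.snapshot(name): name is "scene" or "side" or "wrist"; returns a dict with "pixels" (384x512x3 uint8, red, green, blue), "vertical_fov" (degrees; the focal length in pixels is half the picture's height over the tangent of half this angle, whatever the lens; pixels are square), "cx", "cy" (the principal point, pixels), "dist_coeffs" ([k1, k2, p1, p2, k3] as OpenCV has them; the pictures are not rectified), "pose" (4x4, takes a point from camera to world coordinates). Camera axes: x right, y down, z forward; pixel columns grow to the right and rows downward; lengths in mm; the calibration is good to about 2 mm. A picture is of the moment at which its call begins. There is no depth.
- job_done(): hands the job in; it is judged then, once.
The state is a dict: "clock": time; "q": joint angles; "joint_vel": joint speeds; "effort": joint torques, N m; "ee_pos": TCP position; "orientation": TCP orientation; "wrist_force": force on the tool from outside, world axes, zero at the start; "moment": the same for the moment, N m; "grip_width": finger opening in mm; "grip_force": force on a finger pad.
Only numpy, scipy, OpenCV 4.12 (cv2) and the standard library are available. Lean on these libraries where they do the work, as an engineer would, in place of code of your own. Each camera call takes 0.05 s, during which the arm holds its last target. There are 200 camera calls.

## Working session

There is one attempt and no reset: what is moved stays moved. The work goes in short steps, Python scripts to look and compute and a tool call to move; the robot and the scene stay as the last step left them, time stands still between calls to the robot, and variables do not carry over. Pictures are saved under pics/ and viewed, at most 10 in all, crops included, and the job is handed in when it is done.

Besides the shell and the picture viewer there is one more tool, called as a command line: name --pt "numbers of a row" for each row, then --argument value for the rest. play_rows: Moves the arm, as the interface text tells. Its arguments: {"type":"object","properties":{"moves":{"type":"array"},"force":{"type":"number"}},"required":["moves"]}

```bash
mkdir -p pics; ls
cat > h.py <<'E'
import numpy as np, cv2
from station import readout, vision, job_done
def snap(n,f):
    s=vision.snapshot(n); cv2.imwrite('pics/'+f+'.png',cv2.cvtColor(s['pixels'],cv2.COLOR_RGB2BGR)); np.save('pics/'+f+'.npy',s,allow_pickle=True); return s
def load(f): return np.load('pics/'+f+'.npy',allow_pickle=True).item()
def cam(s):
    f=192/np.tan(np.radians(s['vertical_fov'])/2)
    return np.array([[f,0,s['cx']],[0,f,s['cy']],[0,0,1.]]),np.array(s['dist_coeffs'],float),np.array(s['pose'])
def ray(s,uv):
    K,d,T=cam(s); p=cv2.undistortPoints(np.array(uv,float).reshape(-1,1,2),K,d).reshape(-1,2)
    return T[:3,3],np.c_[p,np.ones(len(p))]@T[:3,:3].T
def onz(s,uv,z):
    o,r=ray(s,uv); return o+r*((z-o[2])/r[:,2])[:,None]
E
python3 - <<'E'
from h import *
for n in('scene','side'):
    s=snap(n,n+'0'); print(n,s['vertical_fov'],np.round(s['pose'],2).tolist())
o=readout.get_obs(); print(o['clock'],o['ee_pos'],o['orientation'],o['wrist_force'])
E
```

```text
pics
scene 49.09289939707903 [[-0.91, 0.23, -0.34, 950.73], [0.41, 0.56, -0.72, 682.88], [0.02, -0.79, -0.61, 726.6], [0.0, 0.0, 0.0, 1.0]]
side 53.48196431001191 [[-0.47, 0.68, -0.56, 1227.34], [0.88, 0.35, -0.32, 322.49], [-0.02, -0.65, -0.76, 908.25], [0.0, 0.0, 0.0, 1.0]]
0.1 [301.11382126 603.51733213 221.80480821] [[-8.94823785e-01  4.46419096e-01 -6.19799002e-04]
 [ 4.46419513e-01  8.94822556e-01 -1.48743916e-03]
 [-1.09411117e-04 -1.60768630e-03 -9.99998702e-01]] [-0.9860845  -0.27729636  0.27781691]
```

View pics/scene0.png

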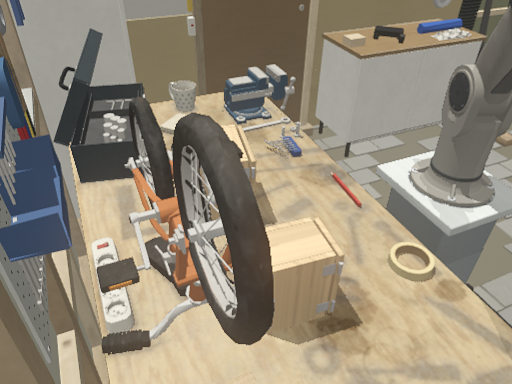

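View pics/side0.png

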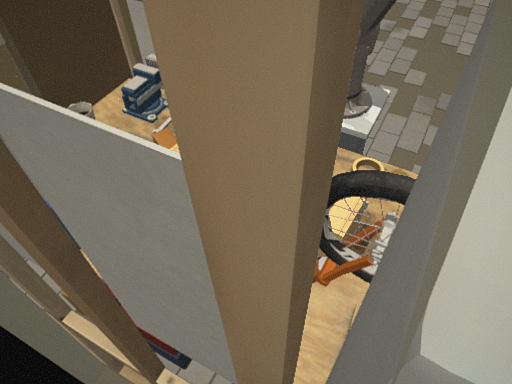

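The scene view is from behind. One cupboard is at about (300,270), with hinges on the door side at x≈325-340. The other is mostly hidden by the wheel, near (245,150). The side view is mostly blocked by posts.

Run:
```python
from h import *
s=load('scene0'); im=cv2.cvtColor(s['pixels'],cv2.COLOR_RGB2BGR)
w=snap('wrist','wrist0'); wi=cv2.cvtColor(w['pixels'],cv2.COLOR_RGB2BGR)
a=cv2.resize(im[110:350,220:360],None,fx=2.5,fy=2.5,interpolation=cv2.INTER_CUBIC)
b=cv2.resize(wi,(440,330)); c=np.zeros((600,800,3),np.uint8); c[:,:350]=a; c[:330,360:]=b
cv2.imwrite('pics/c1.png',c); print(np.round(w['pose'],2).tolist(),w['vertical_fov'])
print(onz(s,[[308,222],[342,262],[270,265]],180).round())
```

```text
[[0.45, 0.86, 0.26, 229.14], [0.89, -0.43, -0.13, 640.24], [-0.0, 0.29, -0.96, 383.89], [0.0, 0.0, 0.0, 1.0]] 64.94289004627
[[598. 164. 180.]
 [595. 280. 180.]
 [715. 237. 180.]]
```

View pics/c1.png

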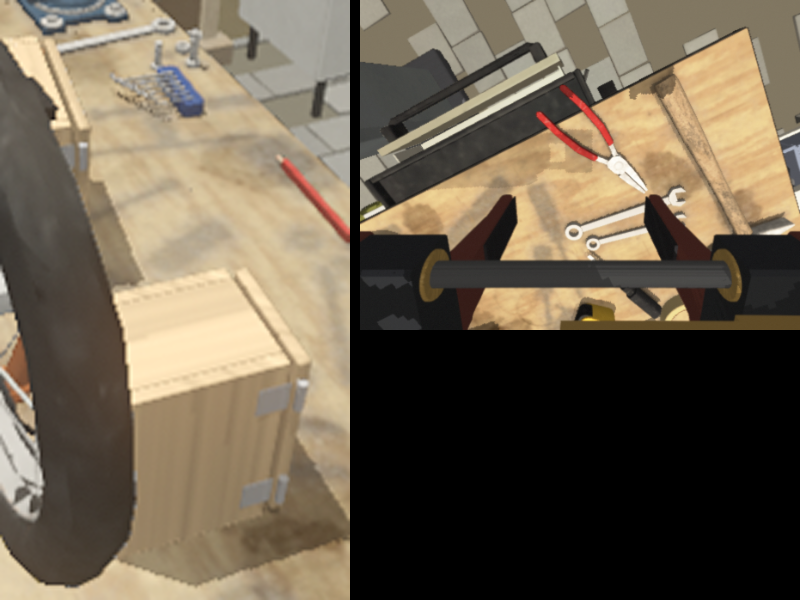

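Run:
```python
from h import *
s=load('scene0'); f=lambda x,y:[220+x/2.5,110+y/2.5]
print('door176',onz(s,[f(242,269),f(309,363),f(52,38),f(90,128)],176).round(1))
print('box180',onz(s,[f(226,273),f(290,365),f(132,402),f(40,38),f(76,125)],180).round(1))
```

```text
door176 [[ 572.8  155.7  176. ]
 [ 580.9  264.5  176. ]
 [ 568.6 -254.9  176. ]
 [ 602.2  -77.7  176. ]]
box180 [[ 589.7  158.8  180. ]
 [ 597.3  263.8  180. ]
 [ 716.7  250.8  180. ]
 [ 583.3 -252.9  180. ]
 [ 615.   -82.   180. ]]
```

The scene view settles it. The door nearest the camera is 109 mm wide (y 155..264), so it's the narrow one. The far one is 180 mm wide, with free corner at about (569,-255) and hinge at about (602,-78). I'll move to its front and look with the wrist camera.

play_rows --pt "0 0 0 0 -0.092" --pt "0 0 0 0 -0.092" --pt "0 0 0 0 -0.092" --pt "0 -0.022 -0.032 0 0" --pt "0 -0.022 -0.032 0 0" --pt "0 -0.022 -0.032 0 0" --pt "0 -0.022 -0.032 0 0" --pt "0 -0.022 -0.032 0 0" --pt "0 -0.022 -0.032 0 0" --pt "0 -0.022 -0.032 0 0" --pt "0 -0.022 -0.032 0 0" --pt "0 -0.022 -0.032 0 0" --force 20

```text
clock: 1.15
ee_pos: [442.7, 282.3, 222.6]
orientation: [[-0.983, 0.186, -0.0], [0.186, 0.983, 0.0], [0.0, -0.0, -1.0]]
wrist_force: [0.4, 0.1, -0.7]
grip_width: 11.2
grip_force: 0.0
```

play_rows --pt "0 -0.009 -0.04 0 0" --pt "0 -0.009 -0.04 0 0" --pt "0 -0.009 -0.04 0 0" --pt "0 -0.009 -0.04 0 0" --pt "0 -0.009 -0.04 0 0" --pt "0 -0.009 -0.04 0 0" --pt "0 -0.009 -0.04 0 0" --pt "0 -0.009 -0.04 0 0" --pt "0 -0.009 -0.04 0 0" --pt "0 -0.009 -0.04 0 0" --pt "0 -0.009 -0.04 0 0" --pt "0 0 0 0 0"

```text
clock: 2.15
ee_pos: [456.8, -174.8, 223.2]
orientation: [[-0.981, 0.196, 0.001], [0.196, 0.981, -0.004], [-0.002, -0.003, -1.0]]
wrist_force: [-0.2, 0.4, 0.4]
grip_width: 0.5
grip_force: 0.0
```

Run:
```python
from h import *
w=snap('wrist','wrist1'); o=readout.get_obs(); print(o['ee_pos'],o['orientation'],o['q'],o['wrist_force'],np.round(w['pose'],2).tolist())
```

```text
[ 457.16828921 -170.80948522  222.74940715] [[-9.81088307e-01  1.93560663e-01  6.67580313e-05]
 [ 1.93560357e-01  9.81087264e-01 -1.47238452e-03]
 [-3.50491179e-04 -1.43161753e-03 -9.99998914e-01]] [-0.14524487  0.16827664  0.42302283  2.01401531 -0.08147147  0.97497313
  1.6942431 ] [ 0.96215482  0.66422289 -0.52017862] [[0.2, 0.94, 0.29, 377.72], [0.98, -0.19, -0.06, -157.79], [-0.0, 0.29, -0.96, 385.12], [0.0, 0.0, 0.0, 1.0]]
```

View pics/wrist1.png

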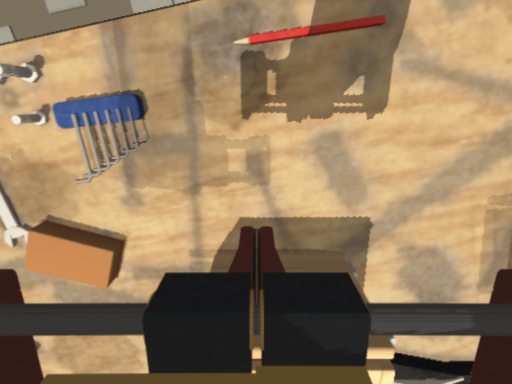

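The wrist view looks down in front of the cupboard. The cupboard itself is off the bottom, hidden by the gripper. A loose orange block sits at (70,250) and small tools are on the left. I'll check where the block is, then move to pre-press.

Run:
```python
from h import *
w=load('wrist1'); print(onz(w,[[50,215],[125,238],[108,287],[25,262]],30).round())
```

```text
[[ 462. -440.   30.]
 [ 511. -358.   30.]
 [ 576. -404.   30.]
 [ 518. -498.   30.]]
```

play_rows --pt "0 -0.015 -0.015 0.01 0" --pt "0 -0.015 -0.015 0.02 0" --pt "0 -0.015 -0.015 0.02 0" --pt "0 -0.015 0 0.02 0" --pt "0 -0.015 0 0.02 0" --pt "0 0 0 0.008 0" --pt "0 0 0 0 0" --pt "0 0 0 0 0"

```text
clock: 2.87
ee_pos: [522.6, -223.6, 124.5]
orientation: [[-0.983, 0.185, -0.002], [0.185, 0.983, 0.001], [0.002, 0.0, -1.0]]
wrist_force: [0.2, -0.6, 0.6]
grip_width: 0.5
grip_force: 0.0
```

play_rows --pt "0 -0.015 -0.005 0 0" --pt "0 -0.015 0 0 0" --pt "0 -0.003 0 0 0" --pt "0 -0.002 0 0 0" --pt "0 -0.002 0 0 0" --pt "0 0 0 0 0"

```text
clock: 3.37
ee_pos: [558.3, -236.2, 125.1]
orientation: [[-0.983, 0.186, 0.0], [0.186, 0.983, 0.0], [-0.0, 0.0, -1.0]]
wrist_force: [-0.2, 0.4, -0.6]
grip_width: 0.3
grip_force: 0.0
```

```bash
cat >> h.py <<'E'
O=np.array([667.9,-181.9]); L=np.array([[.982,-.186],[.186,.982]])
def st():
    o=readout.get_obs(); print(o['clock'],np.round(o['ee_pos'],1),'local',(L@(np.array(o['ee_pos'])[:2]-O)).round(1),'F',np.round(o['wrist_force'],1))
E
python3 -c "
from h import *
st()"
```

```text
3.3667 [ 558.3 -236.2  125.1] local [-97.5 -73.7] F [-0.2  0.4 -0.6]
```

play_rows --pt "0 -0.002 0 0 0" --pt "0 -0.002 0 0 0" --pt "0 0 0 0 0"

```text
clock: 3.62
ee_pos: [562.2, -237.2, 124.7]
orientation: [[-0.983, 0.186, -0.001], [0.186, 0.983, 0.0], [0.001, 0.0, -1.0]]
wrist_force: [-1.5, -0.9, 0.9]
grip_width: 0.2
grip_force: 1.0
```

play_rows --pt "0 -0.002 0 0 0" --pt "0 -0.001 0 0 0" --pt "0 0 0 0 0"

```text
clock: 3.87
ee_pos: [564.4, -237.8, 124.5]
orientation: [[-0.983, 0.186, -0.002], [0.186, 0.983, 0.001], [0.003, 0.0, -1.0]]
wrist_force: [-6.6, 0.6, 4.8]
grip_width: 0.8
grip_force: 3.3
```

play_rows --pt "0 -0.0015 0 0 0" --pt "0 -0.0015 0 0 0" --pt "0 0 0 0 0"

```text
clock: 4.12
ee_pos: [564.3, -237.8, 124.3]
orientation: [[-0.982, 0.187, -0.008], [0.187, 0.982, 0.003], [0.009, 0.001, -1.0]]
wrist_force: [-15.5, 4.1, 13.8]
grip_width: 0.6
grip_force: 8.4
```

play_rows --pt "0 0.01 0 0 0" --pt "0 0.02 0 0 0" --pt "0 0.02 0 0 0" --pt "0 0.02 0 0 0" --pt "0 0.02 0 0 0" --pt "0 0.02 0 0 0" --pt "0 0.01 0 0 0" --pt "0 0 0 0 0" --pt "0 0 0 0 0" --pt "0 0 0 0 0" --pt "0 0 0 0 0" --pt "0 0 0 0 0"

```text
clock: 5.12
ee_pos: [451.7, -216.1, 124.6]
orientation: [[-0.983, 0.185, 0.001], [0.185, 0.983, -0.0], [-0.001, -0.0, -1.0]]
wrist_force: [0.6, 0.3, -1.2]
grip_width: 0.6
grip_force: 0.0
```

Run:
```python
from h import *
st(); s=snap('scene','scene2'); w=snap('wrist','w2')
im=cv2.cvtColor(s['pixels'],cv2.COLOR_RGB2BGR); a=cv2.resize(im[60:260,220:400],None,fx=2.5,fy=2.5,interpolation=cv2.INTER_CUBIC)
b=cv2.resize(cv2.cvtColor(w['pixels'],cv2.COLOR_RGB2BGR),(340,255)); c=np.zeros((500,800,3),np.uint8); c[:,:450]=a; c[:255,460:]=b
cv2.imwrite('pics/c2.png',c)
```

```text
5.1167 [ 451.7 -216.1  124.6] local [-206.   -73.8] F [ 0.6  0.3 -1.2]
```

View pics/c2.png

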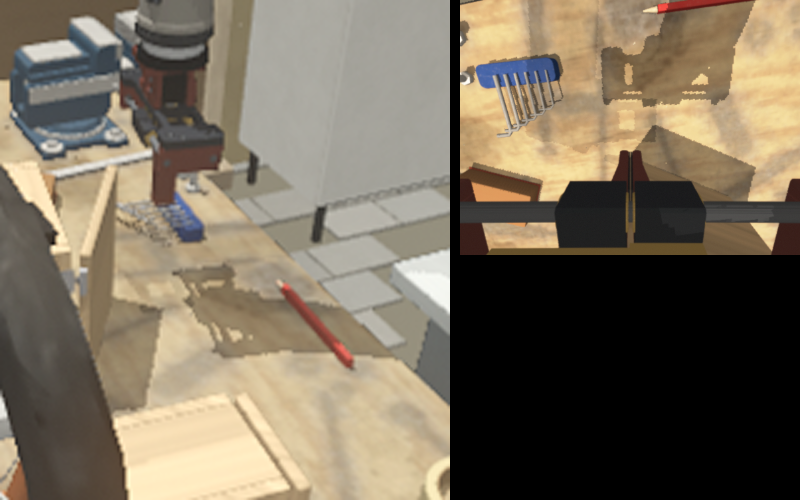

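The door is ajar. Its top edge runs from about (266,126) to (254,168) in the scene image, and the narrow cupboard is still shut. Next I'll go around the free edge and in behind it.

Run:
```python
from h import *
p=onz(load('scene2'),[[266,126],[254,167]],176)[:,:2]; print(p.round(),((p-O)@L.T).round())
```

```text
[[ 507. -225.]
 [ 617.  -57.]] [[-150.  -72.]
 [ -74.  113.]]
```

play_rows --pt "0 0 -0.02 0 0" --pt "0 0 -0.03 0 0" --pt "0 -0.01 -0.01 0 0" --pt "0 -0.03 0 0 0" --pt "0 -0.03 0 0 0" --pt "0 -0.025 0 0 0" --pt "0 0 0 0 0" --pt "0 0 0 0 0" --pt "0 0 0 0 0"

```text
clock: 5.97
ee_pos: [532.0, -292.6, 124.1]
orientation: [[-0.983, 0.186, -0.001], [0.186, 0.983, 0.0], [0.001, -0.0, -1.0]]
wrist_force: [0.3, -0.5, -0.4]
grip_width: 0.5
grip_force: 0.0
```

```bash
python3 -c "
from h import *
st()"
```

```text
5.9667 [ 532.  -292.6  124.1] local [-112.9 -134. ] F [ 0.3 -0.5 -0.4]
```

play_rows --pt "0 0.0 0.02 0 0" --pt "0 0 0.03 0 0" --pt "0 0 0.025 0 0" --pt "0 0 0.01 0 0" --pt "0 0 0 0 0" --pt "0 0 0 0 0"

```text
clock: 6.47
ee_pos: [547.9, -209.7, 124.8]
orientation: [[-0.983, 0.186, -0.0], [0.186, 0.983, -0.0], [0.0, -0.001, -1.0]]
wrist_force: [0.2, -0.7, -0.1]
grip_width: 0.4
grip_force: 0.0
```

play_rows --pt "0 0.01 0.003 0 0" --pt "0 0.01 0.003 0 0" --pt "0 0.0125 0.007 0 0" --pt "0 0.0125 0.007 0 0" --pt "0 0.0125 0.008 0 0" --pt "0 0.01 0.011 0 0" --pt "0 0.01 0.011 0 0" --pt "0 0.009 0.011 0 0" --pt "0 0 0 0 0"

```text
clock: 7.22
ee_pos: [472.4, -131.8, 124.4]
orientation: [[-0.983, 0.185, -0.002], [0.185, 0.983, 0.001], [0.002, 0.001, -1.0]]
wrist_force: [-1.2, 0.4, 0.1]
grip_width: 0.5
grip_force: 0.0
```

```bash
python3 -c "
from h import *
st()"
```

```text
7.2167 [ 472.4 -131.8  124.4] local [-201.3   12.8] F [-1.2  0.4  0.1]
```

play_rows --pt "0 0.004 0.012 0 0" --pt "0 0.004 0.013 0 0" --pt "0 0.003 0.013 0 0" --pt "0 0.002 0.011 0 0" --pt "0 0.002 0.011 0 0" --pt "0 0.001 0.01 0 0" --pt "0 0 0.008 0 0" --pt "0 0 0 0 0" --pt "0 0 0 0 0"

```text
clock: 7.97
ee_pos: [473.7, -53.6, 124.6]
orientation: [[-0.983, 0.185, -0.0], [0.185, 0.983, -0.0], [0.0, -0.0, -1.0]]
wrist_force: [-0.3, -0.1, 0.5]
grip_width: 0.4
grip_force: 0.0
```

Run:
```python
from h import *
st(); s=snap('scene','scene3')
im=cv2.cvtColor(s['pixels'],cv2.COLOR_RGB2BGR); cv2.imwrite('pics/c3.png',cv2.resize(im[60:260,200:400],None,fx=2.5,fy=2.5,interpolation=cv2.INTER_CUBIC))
```

```text
7.9667 [473.7 -53.6 124.6] local [-214.6   89.9] F [-0.3 -0.1  0.5]
```

View pics/c3.png

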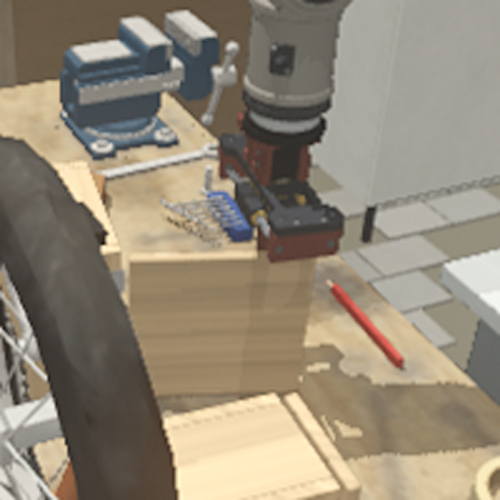

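The door now stands at about a right angle or further. Its face fills crop (130,250)-(310,390), and the narrow cupboard is shut. I'll back off and lift clear.

play_rows --pt "0 0 -0.01 0 0" --pt "0 0 -0.02 0 0" --pt "0 0 -0.02 0 0" --pt "0 0 0 -0.02 0" --pt "0 0 0 -0.03 0" --pt "0 0 0 -0.03 0" --pt "0 0 0 -0.03 0" --pt "0 0 0 -0.02 0" --pt "0 0 0 0 0" --pt "0 0 0 0 0" --pt "0 0 0 0 0" --pt "0 0 0 0 0"

```text
clock: 9.02
ee_pos: [463.4, -102.9, 253.3]
orientation: [[-0.982, 0.186, -0.003], [0.186, 0.983, -0.0], [0.003, -0.001, -1.0]]
wrist_force: [-0.4, -0.1, 0.3]
grip_width: 0.2
grip_force: 0.0
```

Run:
```python
from h import *
st(); s=snap('scene','scene4')
im=cv2.cvtColor(s['pixels'],cv2.COLOR_RGB2BGR); cv2.imwrite('pics/c4.png',cv2.resize(im[60:260,200:400],None,fx=2.5,fy=2.5,interpolation=cv2.INTER_CUBIC))
```

```text
9.0167 [ 463.4 -102.9  253.3] local [-215.5   39.5] F [-0.4 -0.1  0.3]
```

View pics/c4.png

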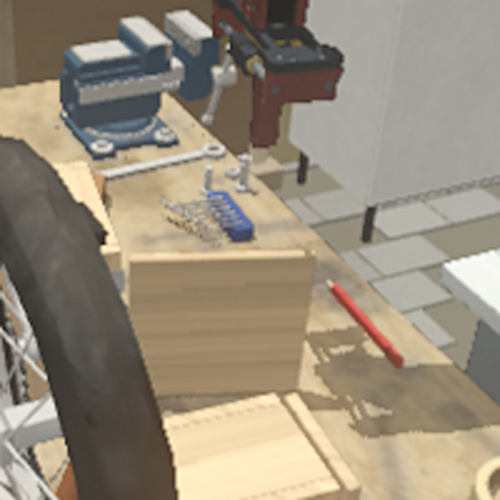

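The door is standing open with its top edge at crop (130,258)-(315,252), the narrow one is shut, and the arm is clear. I'll check the angle once, then hand in if it's good.

Run:
```python
from h import *
p=onz(load('scene4'),[[252,164.8],[326,162]],176)[:,:2]; d=L@(p[1]-p[0]); a=np.arctan2(-d[0],-d[1]); print(np.hypot(*d),a)
if a>1.5: print(job_done())
```

```text
177.03252603592355 1.7072062321070893
the job is handed in; nothing more can be done
None
```

I pressed the wide cupboard's door until it sprang ajar, then swung it open to about 1.7 rad (97°). It stands open with the arm clear, the narrow cupboard is still shut, and I handed the job in at about 9 s.

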